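# Lock the chasing turntable

## Robot

A 7-joint arm with a two-finger parallel gripper is mounted at the origin on a cart in front of the work surface, level with it; the furniture and walls round the work are solid. World frame = base frame: x ahead of the robot, y to its left, z up, the work surface at z = 0. Lengths are in m, angles in rad, forces in N, time in s.
With the tool pointing down it reaches from about 0.35 to 0.9 m from the base axis. Payload 8.1 kg.
Tool frame: the origin (TCP) lies at the very end of the fingers, on their centre line; the grasp point (between the pads) lies ctrl.grip_depth behind it (ctrl.grip_depth is the distance from the TCP to the grasp point, in m); z points along the fingers, y is the direction in which the jaws open and shut (so a half turn about z gives the same grasp; the last joint's range is limited). The gripper opens to 85 mm and grips with 20 to 120 N. Pads are 22 mm wide; open, the fingers measure 114 mm over their backs; the gripper's body (76 mm by 85 mm) begins 54 mm behind the grasp point. The pads swing forward as they close: fully open they stand 13 mm farther back than shut.
Start: joints at [-1.34, 0.434, 0.025, 1.573, -0.012, 1.134, -0.075], TCP at [0.205, 0.591, 0.204] pointing down, gripper open.
Joint ranges: [-2.62, 2.62], [-0.44, 2.09], [-1.27, 1.32], [0.08, 2.57], [-1.32, 4.46], [0.12, 2], [-2.74, 2.74]. Speed limits (rad/s): [2.22, 2.22, 3.01, 3.01, 3.14, 3.14, 3.14].

## Interface

Orientations are given as [roll, pitch, yaw] about the fixed x, y, z axes, in that order (R = Rz(yaw) Ry(pitch) Rx(roll)).
In Python, from cell import ctrl gives the robot as it stands.
- The arm moves only by the tool servo_tool, never from a script. Its argument "targets" is a list of rows, each an object with "xyz": the shift along the tool's x, y, z in m, a list of three; "turn": the turn about the tool's z in degrees. In form: [{"xyz": [tx, ty, tz], "turn": turn}, ...]. A call has exactly 10 rows; each row shifts and turns the commanded pose from where the row before left it, along the tool's axes as they then stand; what a row does not reach is not made up. A row lasts 1/12 s, in which the tool goes at most 41.7 mm and 7.16 degrees, less where a joint would pass 70% of its speed; a pose out of reach is approached as far as the arm can. A call with a gripper value outside its range is refused whole. "claw" is the opening, from 0 (shut) to 1 (fully open), set as the call begins (left out, the last holds). The fingers move at their own pace and stop on an object; "newtons" is the grip in N (left out, the last holds). Time passes only in rows, so rows that do not move let the fingers close, or fill a call up. It gives the time, the measured TCP pose, the force and the opening at its end, in the units of the state.
- ctrl.observe(): the state, without advancing time (a new reading comes with each control period).
- ctrl.capture(name): name is "side" or "top" or "wrist"; returns the picture (384x512x3 uint8, blue, green, red); there is no depth.
- ctrl.get_calibration(name): a dict with "K" (3x3 intrinsics, pixels), "R" (3x3) and "t" (3): a world point X has camera coordinates R X + t; the wrist camera has in their place "T_tool_cam" (4x4, takes a point from camera to tool coordinates, whose origin is the TCP and whose axes are the flange's). Camera axes: x right, y down, z forward; pixel columns grow to the right and rows downward; lengths in m; the calibration is good to about 2 mm. A picture is of the moment at which its call begins: read the wrist's pose just before it. get_calibration takes no time and is no camera call.
- ctrl.close_job(): hands the job in, once; it reports no verdict.
The state is a dict: "time": time; "joint_positions": joint angles; "dq": joint speeds; "joint_efforts": joint torques, N m; "position": TCP position; "eef_rot": TCP orientation; "wrist_force": force on the tool from outside, world axes, zero at the start; "ft_torque": the same for the moment, N m; "width": finger opening in m.
Only numpy, scipy, OpenCV 4.12 (cv2) and the standard library are available. Lean on these libraries where they do the work, as an engineer would, in place of code of your own. Each camera call takes 0.05 s, during which the arm holds its last target.

## Task

Lock the turntable so that the cup on it can be worked: with a fingertip on its upright peg, turn the disc until the slot in its rim faces the locking bar, then push the bar by its upright tab straight into the slot until it is fully home. Only push, with the fingertips or the outside of the fingers: do not take the peg, the tab or anything else between the fingers. Leave the cup standing in its ring on the disc, and everything else where it lies.

Things in the scene. Friction and masses are not known exactly. Their poses are not given: they have to be found in the camera images.
- stand: grey cast base, screwed to the bench. Origin: on the disc's upright axis, at bench height; +y points from the axis outwards along the locking bar; z up. Plate 8 mm thick, 158 mm out along +y (50 mm wide there), 102 mm out along +x and -x. The guide block that carries the bar spans 85 to 109 mm along +y, 39 mm wide, 37 mm high.
- turntable (a joint): angle of the slotted disc about its upright axis, rad, growing anticlockwise seen from above, without end. At 0 and 6.283 (the same place) the slot faces the bar; starts 0.8 to 5.4, so the shorter way may be either way. Bare metal disc 150 mm across, 10 mm thick, upper face 30 mm above the bench. It stays where it is left and takes about 1.5 N at the peg to turn.
- slot (a point): middle of the open mouth of the disc's one slot (18 mm wide, 22 mm deep), at the rim, 75 mm from the disc's axis, 25 mm above the bench; turns with the disc
- peg (a point): half-way up the upright peg by which the disc is turned, 46 mm above the bench, 63 mm from the axis, straight opposite the slot. Steel shaft 10 mm thick from the disc's face to 51 mm above the bench, then a wooden knob 16 mm thick up to 64 mm. Between peg and cup there are 26 mm.
- lock_bar (a joint): how far the bar is pushed towards the disc, m: 0 fully drawn, 0.028 fully home (hard stop, tab 1 mm off the guide block); starts 0 to 0.005. It slides along the stand's y axis (inwards is -y), resists with about 2 N and stays where it is left. With the slot out of line its tip meets the rim at 0.008 and goes no farther.
- tab (a point): centre of the upright steel tab on the bar's outer end, 44 mm above the bench. The tab is 28 mm wide, 9 mm thick along the bar (the face to push is 4.5 mm farther out than this point), its rounded top 56 mm above the bench. With the bar fully drawn this point is 142.5 mm from the disc's axis, fully home 114.5 mm.
- tip (a point): tip of the locking bar, 25 mm above the bench, 83 mm from the disc's axis when drawn. The bar is 14 mm wide and 11 mm high; its last 10 mm taper to 6 mm at the tip, so it finds the slot when that is within about 4 mm of straight, and brings it square.
- gate (a point): fixed point on the stand where the slot's mouth must come: on the bar's line, 75 mm from the disc's axis
- copper_cup: small raised copper cup, 64 mm across, 45 mm high, origin at the centre of its underside; it stands loose in a low cork ring at the middle of the disc, its rim 75 mm above the bench, and turns with the disc
- wax_tin: flat round brass-coloured tin, 62 mm across, 23 mm high, lying beside the bar's guide; leave it
- dividers: steel spring dividers lying flat near the disc, 49x162x7 mm; leave them
- raising_hammer: hammer with a dark handle lying to the right, 144x309x26 mm; leave it
- scribe: brass scribe lying flat to the right, 7x138x7 mm; leave it
- pliers_0: pliers with red handles lying behind to the right, 57x132x11 mm; leave them
Not all that is in view belongs to the job. Leave any pink, purple or turquoise look-alike of the copper_cup alone.

How it is judged:
By the outcome, as a careful person would: the job done as asked, in the order asked, and still so for the second after the job is handed in, with the robot touching nothing.
It also fails if it takes over 51 s, if anything falls off the work surface, if the arm or the gripper's body presses on something with over 40 N, if the wrist force passes 120 N, or if a joint passes its speed limit or range.

## Working session

There is one attempt and no reset: what is moved stays moved. The work goes in short steps, Python scripts to look and compute and a tool call to move; the robot and the scene stay as the last step left them, time stands still between calls to the robot, and variables do not carry over. Pictures are saved under pics/ and viewed, and the job is handed in when it is done.

Besides the shell and the picture viewer there is one more tool, called after ">>>" as name(argument=value, ...) on one line, values as JSON. servo_tool: Moves the arm, as the interface text tells. Its arguments: {"type":"object","properties":{"targets":{"type":"array","items":{"type":"object","properties":{"xyz":{"type":"array","items":{"type":"number"}},"turn":{"type":"number"}}}},"claw":{"type":"number"},"newtons":{"type":"number"}},"required":["targets"]}

```bash
mkdir -p pics; ls
python3 - <<'E'
from cell import ctrl
import cv2,numpy as np
np.set_printoptions(precision=4,suppress=True)
s=ctrl.observe();print(s, ctrl.grip_depth)
for n in("top","side"):
    im=ctrl.capture(n);cv2.imwrite(f"pics/{n}0.png",im)
    c=ctrl.get_calibration(n);print(n,c)
print(ctrl.get_calibration("wrist"))
E
```

```text
pics
{'time': 0.0, 'joint_positions': array([-1.3396,  0.4352,  0.025 ,  1.5741, -0.0116,  1.134 , -0.0751]), 'dq': array([-0.0014, -0.0003,  0.0021, -0.0004,  0.0001,  0.0002, -0.0011]), 'joint_efforts': array([ -0.0001, -67.0465,   1.0249, -31.6221,   0.0155,   0.0127,
        -0.    ]), 'position': array([0.2046, 0.59  , 0.2029]), 'eef_rot': array([-3.14  ,  0.0001,  2.8077]), 'wrist_force': array([0.2684, 0.036 , 0.1896]), 'ft_torque': array([ 0.1064, -0.0209,  0.0199]), 'width': 0.08540640146224283} 0.0187
top {'K': array([[420.3434,   0.    , 258.8417],
       [  0.    , 420.3434, 185.0784],
       [  0.    ,   0.    ,   1.    ]]), 'R': array([[-0.0175, -0.9998,  0.0089],
       [-0.9808,  0.0154, -0.1946],
       [ 0.1945, -0.0122, -0.9808]]), 't': array([0.0856, 0.5391, 0.9282])}
side {'K': array([[477.6003,   0.    , 255.2558],
       [  0.    , 477.6003, 191.3734],
       [  0.    ,   0.    ,   1.    ]]), 'R': array([[ 0.2838,  0.9588, -0.0113],
       [ 0.8211, -0.249 , -0.5135],
       [-0.4952,  0.1365, -0.858 ]]), 't': array([-0.2356, -0.4034,  1.5478])}
{'K': array([[270.7956,   0.    , 252.2576],
       [  0.    , 270.7956, 192.4168],
       [  0.    ,   0.    ,   1.    ]]), 'T_tool_cam': array([[ 0.0008, -0.9494, -0.314 ,  0.0815],
       [ 1.    ,  0.0009, -0.0004,  0.0011],
       [ 0.0006, -0.314 ,  0.9494, -0.1715],
       [ 0.    ,  0.    ,  0.    ,  1.    ]])}
```

View pics/top0.png

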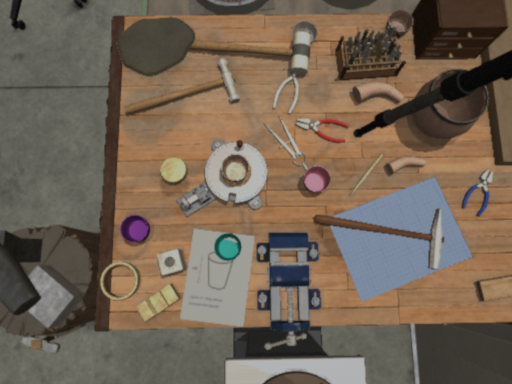

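View pics/side0.png

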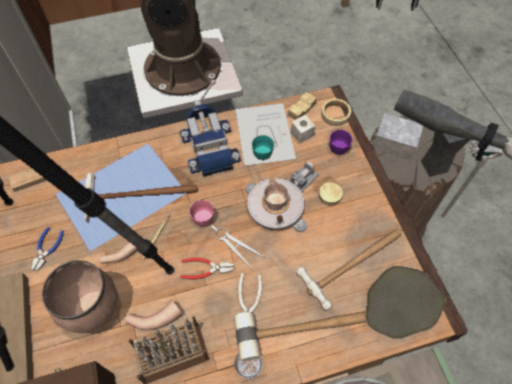

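Run:
```python
import cv2,numpy as np
a=cv2.imread("pics/top0.png");cv2.imwrite("pics/top0c.png",cv2.resize(a[130:225,160:280],None,fx=6,fy=6,interpolation=cv2.INTER_CUBIC))
a=cv2.imread("pics/side0.png");cv2.imwrite("pics/side0c.png",cv2.resize(a[150:240,230:350],None,fx=6,fy=6,interpolation=cv2.INTER_CUBIC))
```

```text
(no output)
```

View pics/top0c.png

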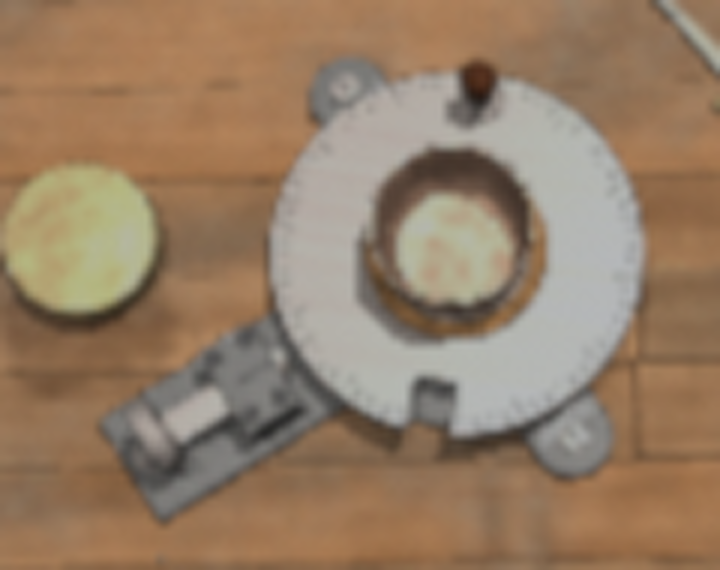

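View pics/side0c.png

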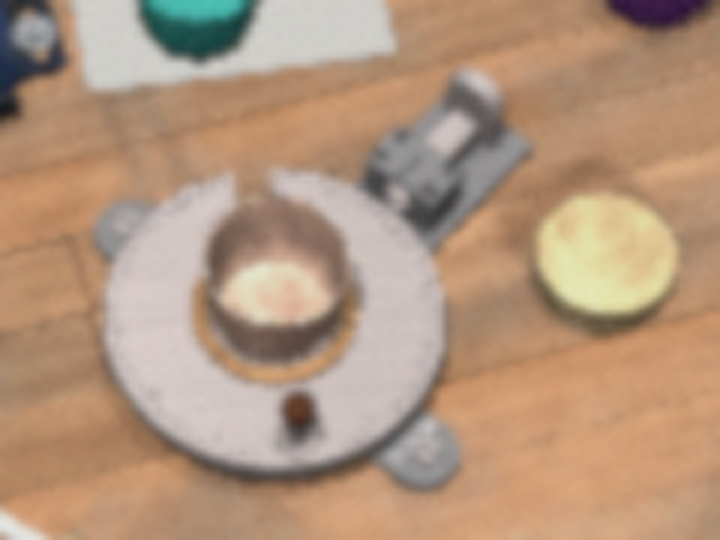

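```bash
cat > h.py <<'E'
from cell import ctrl
import cv2,numpy as np
np.set_printoptions(precision=4,suppress=True)
def ray(n,uv,z):
    c=ctrl.get_calibration(n);K,R,t=c["K"],c["R"],c["t"]
    d=R.T@np.linalg.inv(K)@np.array([uv[0],uv[1],1]);o=-R.T@t
    return o+d*(z-o[2])/d[2]
E
python3 - <<'E'
from h import *
T=lambda u,v:(160+(u+.5)/6-.5,130+(v+.5)/6-.5)
S=lambda u,v:(230+(u+.5)/6-.5,150+(v+.5)/6-.5)
# disc rim points -> circle on z=.03
def circ(n,P):
    q=np.array([ray(n,p,.03)[:2] for p in P])
    A=np.c_[2*q,np.ones(len(q))];x=np.linalg.lstsq(A,(q**2).sum(1),rcond=None)[0]
    return x[:2],np.sqrt(x[2]+x[0]**2+x[1]**2)
c1,r1=circ("top",[T(*p) for p in[(271,245),(300,150),(400,80),(530,85),(620,160),(644,245),(610,345),(560,400),(480,434),(380,418),(300,345)]])
c2,r2=circ("side",[S(*p) for p in[(106,315),(130,240),(190,185),(320,175),(400,225),(440,290),(430,370),(380,430),(300,462),(200,445),(130,385)]])
print(c1,r1,c2,r2)
for n,f,c,L in(("top",T,c1,dict(slot=(429,430,.03),knob=(478,82,.06),pc1=(103,425,.008),pc2=(165,522,.008),earA=(345,85,.008),earB=(574,437,.008),tab=(148,428,.054),tin=(82,242,.023))),("side",S,c2,dict(slot=(252,175,.03),knob=(298,410,.06),pc1=(532,148,.008),earA=(424,450,.008),earB=(128,228,.008),tab=(478,88,.054),tin=(607,262,.023)))):
  for k,v in L.items():
    w=ray(n,f(v[0],v[1]),v[2]); d=w[:2]-c
    print(n,k,w,np.hypot(*d),np.degrees(np.arctan2(d[1],d[0])))
E
```

```text
[0.5803 0.1314] 0.07446891431279375 [0.5811 0.1286] 0.07329642043606333
top slot [0.5069 0.1428 0.03  ] 0.07426645349375015 171.16788917742497
top knob [0.6403 0.1212 0.06  ] 0.06091968037199091 -9.60017395911127
top pc1 [0.5146 0.2754 0.008 ] 0.15826960891901676 114.53528161128398
top pc2 [0.4748 0.2498 0.008 ] 0.15854537299267513 131.68666965676897
top earA [0.6557 0.1781 0.008 ] 0.08873209989338443 31.79126233592626
top earB [0.5066 0.0855 0.008 ] 0.08677372812235662 -148.1040312312174
top tab [0.5056 0.2495 0.054 ] 0.13977154887565468 122.30723680827572
top tin [0.5869 0.2826 0.023 ] 0.1513142585822231 87.48770675406195
side slot [0.5113 0.1407 0.03  ] 0.07085744118319685 170.19919573593572
side knob [0.6453 0.118  0.06  ] 0.06511447351304697 -9.444407921499048
side pc1 [0.5215 0.2731 0.008 ] 0.15624447739453026 112.42725914890629
side earA [0.6542 0.1741 0.008 ] 0.08608530909654392 31.901200353276536
side earB [0.5089 0.0829 0.008 ] 0.0854791933587817 -147.65434018245875
side tab [0.5111 0.2463 0.054 ] 0.1368765906797768 120.75803163851457
side tin [0.5964 0.279  0.023 ] 0.15114050800435216 84.19557232539997
```

Run:
```python
from h import *
def proj(n,X):
    c=ctrl.get_calibration(n);p=c["K"]@(c["R"]@np.array(X)+c["t"]);return p[:2]/p[2]
s=ctrl.observe()["position"]
for X in(s,s+[0,0,.1],s+[0,0,.25],[0,0,.3],[0,0,0]):print(proj("top",X),proj("side",X))
def tri(a,b):
    A=[]
    for n,uv in(("top",a),("side",b)):
        c=ctrl.get_calibration(n);P=c["K"]@np.c_[c["R"],c["t"]]
        A+=[uv[0]*P[2]-P[0],uv[1]*P[2]-P[1]]
    v=np.linalg.svd(np.array(A))[2][-1];return v[:3]/v[3]
print("lamp tip",tri((360,133),(170,270)),"pink",tri((316,180),(203,213)))
cv2.imwrite("pics/w0.png",ctrl.capture("wrist"))
```

```text
[-20.4317 355.0084] [391.5023  19.593 ]
[-61.1436 367.7961] [400.3049 -11.3985]
[-151.2042  396.0843] [415.9971 -66.6461]
[317.3816 503.808 ] [166.7969 -14.9672]
[297.6104 429.2086] [182.5498  66.8863]
lamp tip [ 0.6791 -0.1772  0.0079] pink [ 0.5565 -0.0611  0.0242]
```

View pics/w0.png

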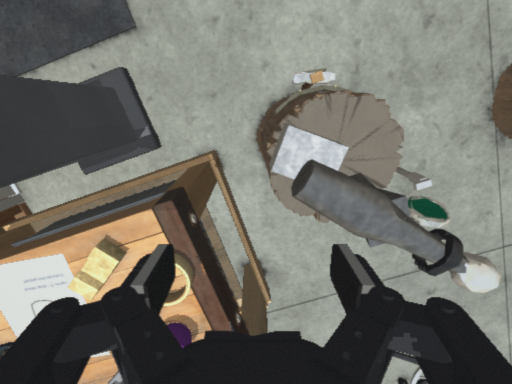

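>>> servo_tool(claw=0, newtons=20, targets=[{"xyz":[0,0,-0.02]},{"xyz":[0,0,-0.02]},{"xyz":[-0.02,-0.01,0]},{"xyz":[-0.028,-0.013,0]},{"xyz":[-0.028,-0.013,0]},{"xyz":[-0.028,-0.013,0]},{"xyz":[-0.028,-0.013,0]},{"xyz":[-0.028,-0.013,0]},{"xyz":[-0.028,-0.013,0]},{"xyz":[-0.028,-0.013,0]}])

```text
$.targets[0]: bad value
```

>>> servo_tool(targets=[{"xyz":[-0.028,-0.013,0]},{"xyz":[-0.028,-0.013,0]},{"xyz":[-0.028,-0.013,0]},{"xyz":[-0.028,-0.013,0]},{"xyz":[-0.028,-0.013,0]},{"xyz":[-0.028,-0.013,0]},{"xyz":[-0.028,-0.013,0]},{"xyz":[-0.02,-0.01,0]},{"xyz":[-0.01,-0.005,0]},{"xyz":[0,0,0]}])

```text
$.targets[0]: bad value
```

Every row needs "turn" as well.

>>> servo_tool(claw=0, newtons=20, targets=[{"xyz":[0,0,-0.02],"turn":0},{"xyz":[0,0,-0.02],"turn":0},{"xyz":[-0.02,-0.01,0],"turn":0},{"xyz":[-0.028,-0.013,0],"turn":0},{"xyz":[-0.028,-0.013,0],"turn":0},{"xyz":[-0.028,-0.013,0],"turn":0},{"xyz":[-0.028,-0.013,0],"turn":0},{"xyz":[-0.028,-0.013,0],"turn":0},{"xyz":[-0.028,-0.013,0],"turn":0},{"xyz":[-0.028,-0.013,0],"turn":0}])

```text
time: 0.98
position: [0.3765, 0.423, 0.2435]
eef_rot: [-3.141, -0.0, 2.808]
wrist_force: [-0.5, 0.5, -0.3]
width: 0.0
```

>>> servo_tool(targets=[{"xyz":[-0.028,-0.013,0],"turn":0},{"xyz":[-0.028,-0.013,0],"turn":0},{"xyz":[-0.028,-0.013,0],"turn":0},{"xyz":[-0.028,-0.013,0],"turn":0},{"xyz":[-0.028,-0.013,0],"turn":0},{"xyz":[-0.028,-0.013,0],"turn":-1},{"xyz":[-0.028,-0.013,0],"turn":-2},{"xyz":[-0.02,-0.01,0],"turn":-3},{"xyz":[-0.01,-0.005,0],"turn":-3},{"xyz":[0,0,0],"turn":0}])

```text
time: 1.82
position: [0.5587, 0.2487, 0.2433]
eef_rot: [-3.14, 0.001, 2.962]
wrist_force: [-0.1, -0.3, -0.4]
width: 0.0
```

Run:
```python
from h import *
s=ctrl.observe();print(s["time"],s["position"],s["eef_rot"],s["wrist_force"],s["width"],s["joint_positions"])
cv2.imwrite("pics/w1.png",ctrl.capture("wrist"))
```

```text
1.8167 [0.5587 0.2487 0.2433] [-3.1399  0.0008  2.9622] [-0.0806 -0.3024 -0.4286] 5.678689521235058e-06 [-0.6284  0.3837  0.1726  1.5601 -0.067   1.204   0.9473]
```

View pics/w1.png

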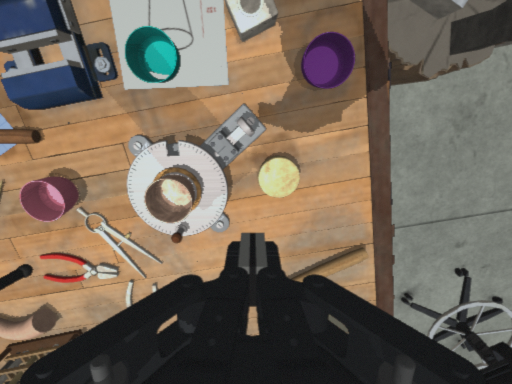

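```bash
cat >> h.py <<'E'
from scipy.spatial.transform import Rotation as Ro
def wray(s,uv,z):
    c=ctrl.get_calibration("wrist");W=np.eye(4);W[:3,:3]=Ro.from_euler("xyz",s["eef_rot"]).as_matrix();W[:3,3]=s["position"]
    W=W@c["T_tool_cam"];o=W[:3,3];d=W[:3,:3]@np.linalg.inv(c["K"])@np.array([uv[0],uv[1],1])
    return o+d*(z-o[2])/d[2]
def crop(src,dst,x,y,w,h,f):
    a=cv2.imread(src);cv2.imwrite(dst,cv2.resize(a[y:y+h,x:x+w],None,fx=f,fy=f,interpolation=cv2.INTER_CUBIC))
E
python3 -c "
from h import *
crop('pics/w1.png','pics/w1c.png',115,95,160,150,5)"
```

```text
(no output)
```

View pics/w1c.png

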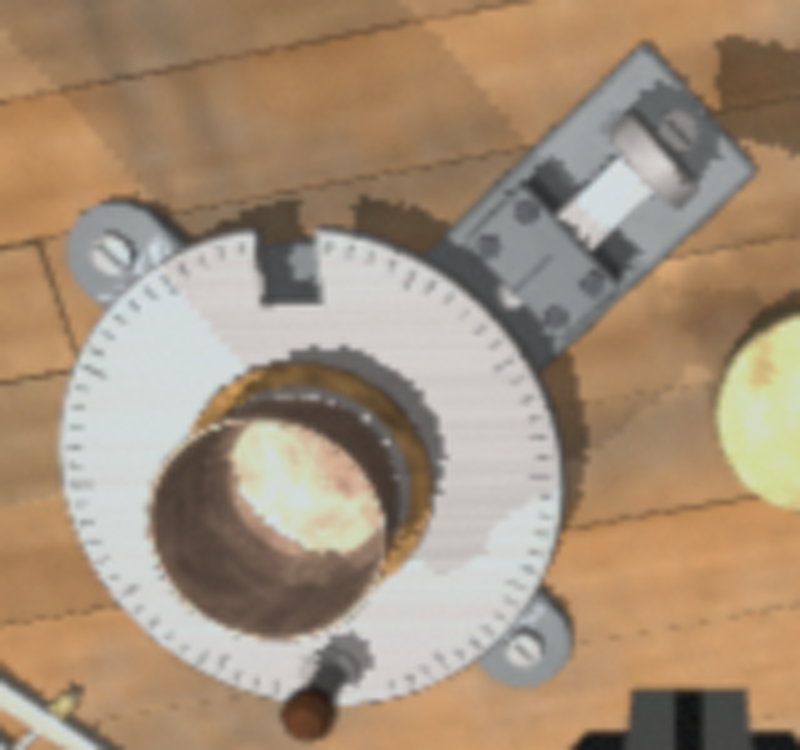

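Run:
```python
from h import *
s=ctrl.observe()
f=lambda u,v:(115+(u+.5)/5-.5,95+(v+.5)/5-.5)
q=np.array([wray(s,f(*p),.03)[:2] for p in[(62,430),(95,330),(170,262),(250,232),(400,255),(500,340),(560,460),(535,585),(450,675),(350,705),(190,655),(100,560)]])
A=np.c_[2*q,np.ones(len(q))];x=np.linalg.lstsq(A,(q**2).sum(1),rcond=None)[0];c=x[:2];print(c,np.sqrt(x[2]+c@c))
for k,v in dict(slot=(287,235,.03),slotin=(291,302,.03),knob=(309,712,.064),pegbase=(348,655,.03),c1=(645,42,.008),c2=(756,165,.008),earA=(523,648,.008),earB=(113,255,.008),tab=(655,160,.056)).items():
    w=wray(s,f(v[0],v[1]),v[2]);d=w[:2]-c;print(k,w,np.hypot(*d),np.degrees(np.arctan2(d[1],d[0])))
```

```text
[0.5794 0.1338] 0.07357806157766285
slot [0.5079 0.1457 0.03  ] 0.07251241440802259 170.56556555446184
slotin [0.5265 0.1417 0.03  ] 0.053505400462249116 171.53605644042307
knob [0.6384 0.1258 0.064 ] 0.0595348605668766 -7.765892261999351
pegbase [0.637  0.1293 0.03  ] 0.05775970894944574 -4.445626022703377
c1 [0.475  0.2541 0.008 ] 0.15923758624942796 130.95617259742787
c2 [0.5145 0.2796 0.008 ] 0.1596308872527636 114.00038404644052
earA [0.6539 0.1788 0.008 ] 0.08706915816881255 31.14430444132238
earB [0.5061 0.0859 0.008 ] 0.08761536691053962 -146.83182766655975
tab [0.5042 0.2526 0.056 ] 0.14064205389441758 122.32972824941186
```

>>> servo_tool(targets=[{"xyz":[-0.02,-0.014,0],"turn":0},{"xyz":[-0.02,-0.014,0],"turn":0},{"xyz":[-0.02,-0.014,0],"turn":0},{"xyz":[-0.02,-0.014,0.015],"turn":0},{"xyz":[-0.02,-0.014,0.025],"turn":0},{"xyz":[-0.0075,-0.005,0.025],"turn":0},{"xyz":[0,0,0.025],"turn":0},{"xyz":[0,0,0.02],"turn":0},{"xyz":[0,0,0.01],"turn":0},{"xyz":[0,0,0],"turn":0}])

```text
time: 2.7
position: [0.6467, 0.1609, 0.1211]
eef_rot: [-3.14, -0.005, 2.966]
wrist_force: [-0.9, 0.4, -0.2]
width: -0.0002
```

Run:
```python
from h import *
s=ctrl.observe();print(s["time"],s["position"],s["eef_rot"],s["wrist_force"])
for n in("wrist","top"):
  cv2.imwrite(f"pics/{n}2.png",ctrl.capture(n))
crop('pics/top2.png','pics/top2c.png',160,110,130,110,6)
```

```text
2.7 [0.6467 0.1609 0.1211] [-3.1402 -0.0046  2.9655] [-0.858   0.384  -0.2348]
```

View pics/wrist2.png

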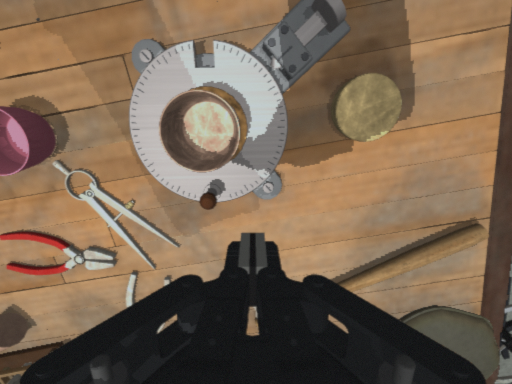

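View pics/top2c.png

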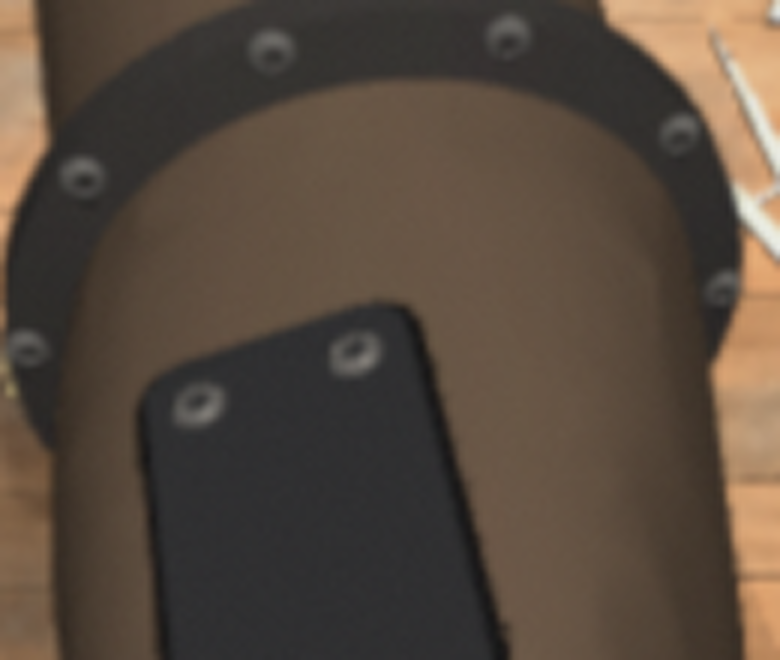

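>>> servo_tool(targets=[{"xyz":[0,0,0.015],"turn":0},{"xyz":[0,0,0.02],"turn":0},{"xyz":[0,0,0.015],"turn":0},{"xyz":[0,0,0.01],"turn":0},{"xyz":[0,0,0.01],"turn":0},{"xyz":[0,0,0.005],"turn":0},{"xyz":[0,0,0.004],"turn":0},{"xyz":[0,0,0],"turn":0},{"xyz":[0,0,0],"turn":0},{"xyz":[0,0,0],"turn":0}])

```text
time: 3.63
position: [0.6497, 0.1596, 0.0455]
eef_rot: [3.141, 0.001, 2.965]
wrist_force: [0.3, 0.1, 0.3]
width: -0.0001
```

Run:
```python
from h import *
s=ctrl.observe();print(s["time"],s["position"],s["eef_rot"],s["wrist_force"])
for n in("wrist","side"):
  cv2.imwrite(f"pics/{n}3.png",ctrl.capture(n))
crop('pics/side3.png','pics/side3c.png',220,140,130,110,6)
```

```text
3.6333 [0.6497 0.1596 0.0455] [3.141  0.001  2.9647] [0.294  0.0638 0.2789]
```

View pics/wrist3.png

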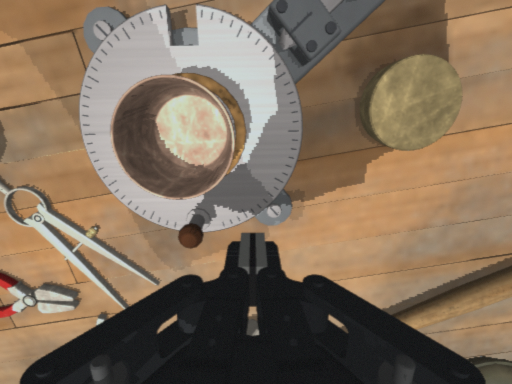

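View pics/side3c.png

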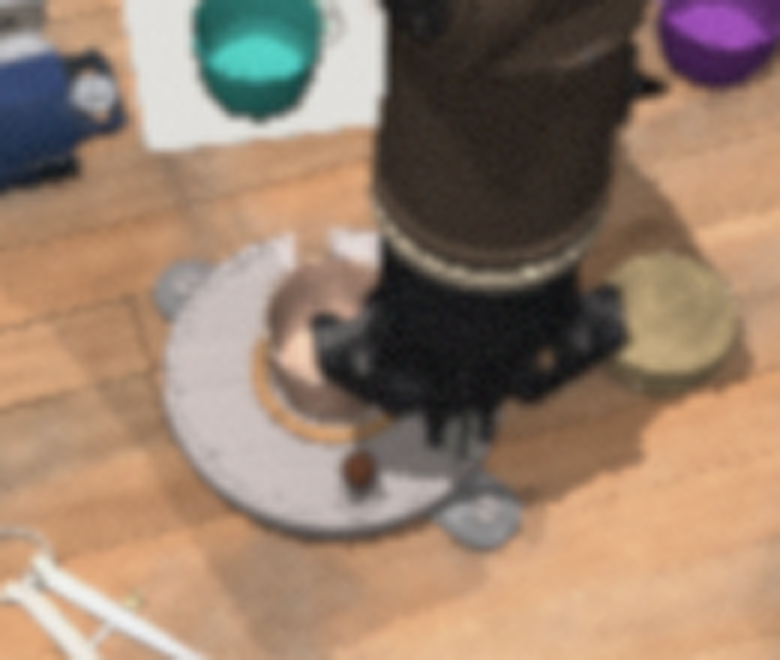

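Run:
```python
from h import *
s=ctrl.observe();R=Ro.from_euler("xyz",s["eef_rot"]).as_matrix()
w=wray(s,(191,236),.06);print(w,R.T@(w-s["position"]))
w=wray(s,(201,217),.03);print("pegbase",w,R.T@(w-s["position"]))
c=np.array([.58,.132]);d=s["position"][:2]-c;print(np.hypot(*d),np.degrees(np.arctan2(d[1],d[0])))
```

```text
[0.643  0.1218 0.06  ] [-0.0001 -0.0383 -0.0146]
pegbase [0.6429 0.1229 0.03  ] [ 0.0001 -0.0373  0.0154]
0.0748608933245562 21.574389456604024
```

>>> servo_tool(targets=[{"xyz":[0,0,0.003],"turn":0},{"xyz":[0,-0.004,0],"turn":0},{"xyz":[0,-0.004,0],"turn":0},{"xyz":[0,-0.003,0],"turn":0},{"xyz":[0,-0.003,0],"turn":0},{"xyz":[0,-0.002,0],"turn":0},{"xyz":[0,-0.001,0],"turn":0},{"xyz":[0,0,0],"turn":0},{"xyz":[0,0,0],"turn":0},{"xyz":[0,0,0],"turn":0}])

```text
time: 4.57
position: [0.6462, 0.143, 0.0417]
eef_rot: [3.141, -0.0, 2.965]
wrist_force: [-1.1, -0.0, -0.1]
width: 0.0003
```

Run:
```python
from h import *
s=ctrl.observe();print(s["time"],s["position"],s["eef_rot"],s["wrist_force"])
cv2.imwrite(f"pics/wrist4.png",ctrl.capture("wrist"))
crop('pics/wrist4.png','pics/wrist4c.png',80,120,220,160,3.5)
```

```text
4.5667 [0.6462 0.143  0.0417] [ 3.1413 -0.      2.965 ] [-1.1487 -0.041  -0.0583]
```

View pics/wrist4c.png

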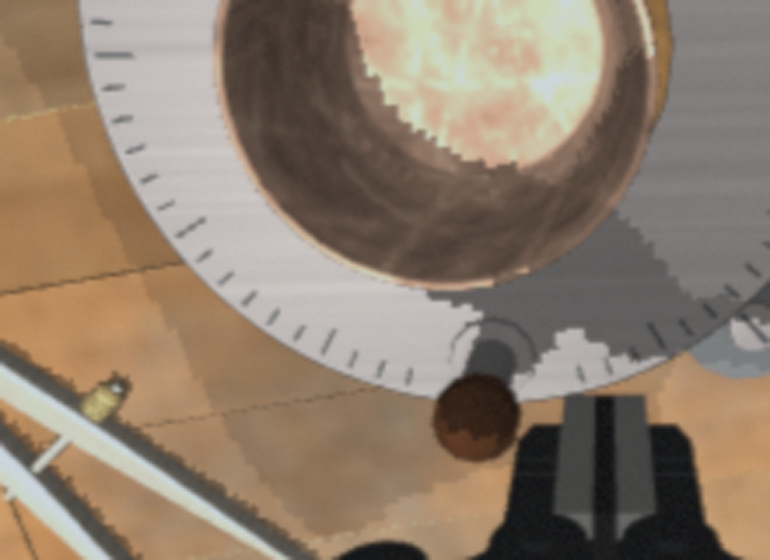

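>>> servo_tool(targets=[{"xyz":[0,-0.002,0],"turn":0},{"xyz":[-0.0014,-0.0044,0],"turn":4},{"xyz":[-0.0014,-0.0044,0],"turn":4},{"xyz":[-0.0014,-0.0044,0],"turn":4},{"xyz":[-0.0014,-0.0044,0],"turn":4},{"xyz":[-0.0014,-0.0044,0],"turn":4},{"xyz":[-0.0014,-0.0044,0],"turn":4},{"xyz":[-0.0007,-0.0022,0],"turn":2},{"xyz":[0,0,0],"turn":0},{"xyz":[0,0,0],"turn":0}])

```text
time: 5.45
position: [0.644, 0.1111, 0.0417]
eef_rot: [-3.142, 0.0, 2.512]
wrist_force: [0.1, -0.0, 0.2]
width: 0.0001
```

Run:
```python
from h import *
s=ctrl.observe();print(s["time"],s["position"],s["eef_rot"],s["wrist_force"])
cv2.imwrite(f"pics/wrist5.png",ctrl.capture("wrist"))
cv2.imwrite(f"pics/side5.png",ctrl.capture("side"))
crop('pics/side5.png','pics/side5c.png',220,140,130,110,6)
```

```text
5.45 [0.644  0.1111 0.0417] [-3.1416  0.0001  2.5123] [ 0.0792 -0.0007  0.1651]
```

View pics/wrist5.png

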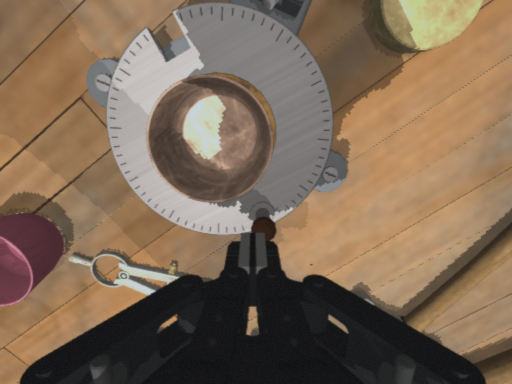

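View pics/side5c.png

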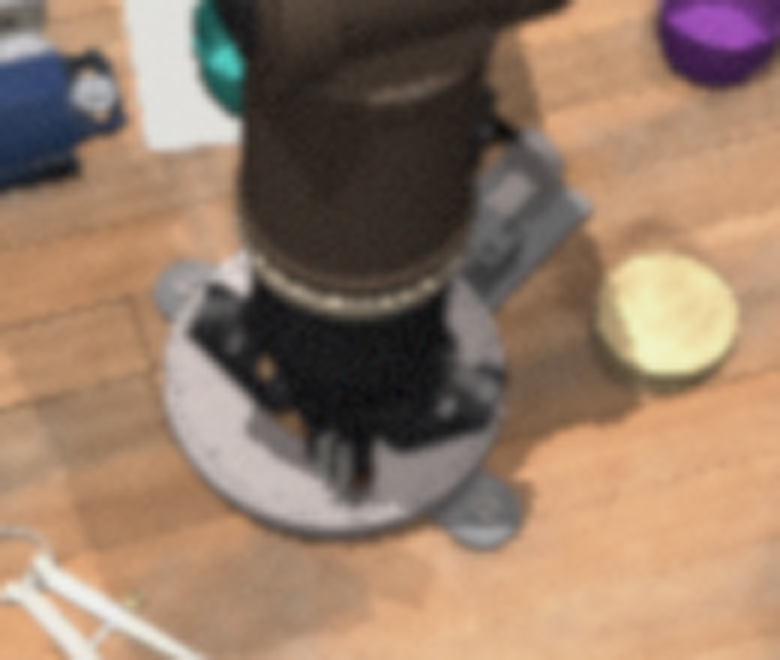

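Run:
```python
from h import *
s=ctrl.observe();R=Ro.from_euler("xyz",s["eef_rot"]).as_matrix()
c=np.array([.58,.132])
for k,uv,z in(("knob",(263,229),.058),("base",(262,211),.03),("slot",(166,28),.03),("slotin",(181,50),.03)):
    w=wray(s,uv,z);d=w[:2]-c;print(k,w,R.T@(w-s["position"]),np.degrees(np.arctan2(d[1],d[0])))
C=ctrl.get_calibration("wrist")
def pt(p):
    q=np.linalg.inv(C["T_tool_cam"])@np.r_[p,1];q=C["K"]@q[:3];return q[:2]/q[2]
for p in([0,0,0],[.011,0,0],[-.011,0,0],[.011,.01,0],[.011,-.01,-.02],[0,0,-.02]):print(p,pt(np.array(p)))
crop('pics/wrist5.png','pics/wrist5c.png',90,0,220,300,2.6)
```

```text
knob [0.6435 0.1211 0.058 ] [ 0.0061  0.0075 -0.0163] -9.743621555203047
base [0.643  0.1218 0.03  ] [0.0069 0.0078 0.0117] -9.172759385970602
slot [0.514  0.1434 0.03  ] [ 0.1239 -0.0506  0.0117] 170.15996825151896
slotin [0.5282 0.143  0.03  ] [ 0.1122 -0.0426  0.0117] 168.03924580616695
[0, 0, 0] [251.2172 226.5856]
[0.011, 0, 0] [251.21   211.9442]
[-0.011, 0, 0] [251.2242 240.6999]
[0.011, 0.01, 0] [265.8415 211.9579]
[0.011, -0.01, -0.02] [234.7673 224.4061]
[0, 0, -0.02] [251.0817 240.4482]
```

View pics/wrist5c.png

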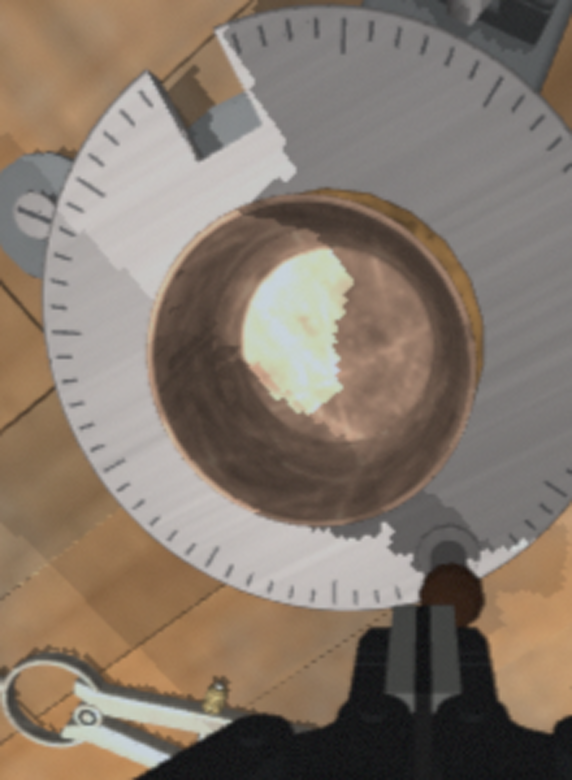

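Run:
```python
from h import *
def proj(n,X):
    c=ctrl.get_calibration(n);p=c["K"]@(c["R"]@np.array(X)+c["t"]);return p[:2]/p[2]
def crp(p): return (p-[220,140])*6
for P,yaw in(((0.6497,0.1596,0.0455),2.9647),((.644,.1111,.0417),2.5123)):
  R=Ro.from_euler("xyz",[np.pi,0,yaw]).as_matrix()
  for o in([0,0,0],[0,0,-.02],[.011,0,0],[-.011,0,0],[0,.01,0],[0,-.01,0]):
    print(o,crp(proj("side",np.array(P)+R@np.array(o))))
c=ctrl.get_calibration("side");print(-c["R"].T@c["t"])
crop('pics/side3.png','pics/side3d.png',270,180,50,50,14)
crop('pics/side5.png','pics/side5d.png',255,195,50,40,14)
```

```text
[0, 0, 0] [451.5812 466.9701]
[0, 0, -0.02] [454.4967 444.5576]
[0.011, 0, 0] [447.5981 444.1161]
[-0.011, 0, 0] [455.6014 490.0379]
[0, 0.01, 0] [475.0377 464.5229]
[0, -0.01, 0] [428.1062 469.4193]
[0, 0, 0] [337.6615 489.2144]
[0, 0, -0.02] [338.9371 467.1123]
[0.011, 0, 0] [345.8119 467.3751]
[-0.011, 0, 0] [329.4394 511.2456]
[0, 0.01, 0] [360.2299 496.1835]
[0, -0.01, 0] [315.1607 482.2661]
[ 1.1646 -0.0858  1.1182]
```

View pics/side3d.png

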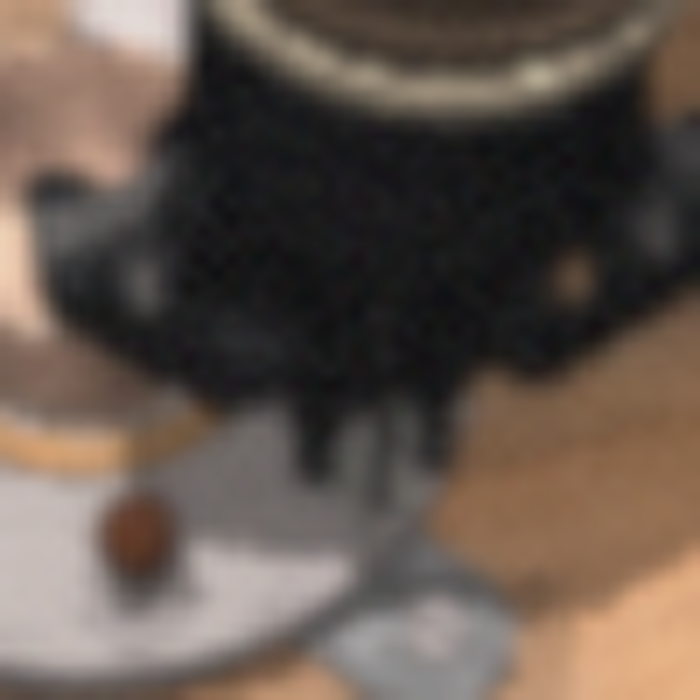

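View pics/side5d.png

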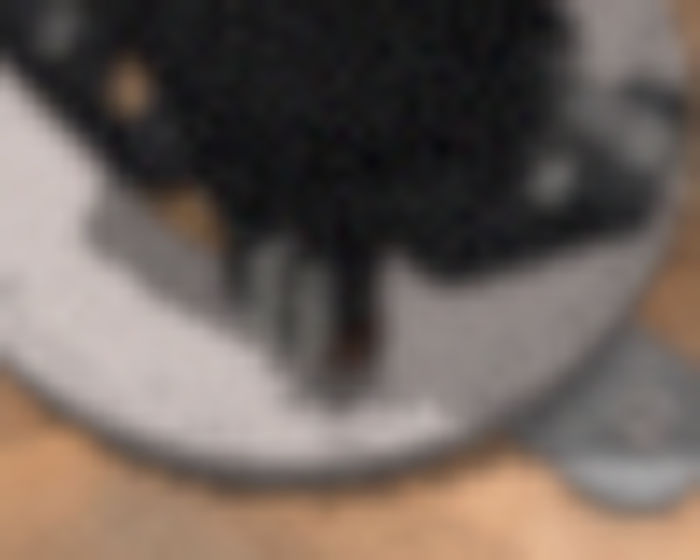

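>>> servo_tool(targets=[{"xyz":[0,0,-0.02],"turn":0},{"xyz":[0,0,-0.02],"turn":0},{"xyz":[0,0,-0.02],"turn":3},{"xyz":[0,0,0],"turn":7},{"xyz":[0,0,0],"turn":7},{"xyz":[0,0,0],"turn":7},{"xyz":[0,0,0],"turn":7},{"xyz":[0,0,0],"turn":7},{"xyz":[0,0,0],"turn":7},{"xyz":[0,0,0],"turn":0}])

```text
time: 6.38
position: [0.6439, 0.1116, 0.1016]
eef_rot: [-3.141, -0.0, 1.722]
wrist_force: [0.4, 0.6, 0.3]
width: -0.0004
```

Run:
```python
from h import *
s=ctrl.observe();print(s["time"],s["position"],s["eef_rot"],s["wrist_force"],s["joint_positions"])
cv2.imwrite(f"pics/wrist6.png",ctrl.capture("wrist"))
cv2.imwrite(f"pics/side6.png",ctrl.capture("side"))
def proj(n,X):
    c=ctrl.get_calibration(n);p=c["K"]@(c["R"]@np.array(X)+c["t"]);return p[:2]/p[2]
R=Ro.from_euler("xyz",s["eef_rot"]).as_matrix()
for o in([0,0,0],[0,0,-.03],[.011,0,0],[-.011,0,0],[.011,0,-.03],[-.011,0,-.03],[0,.01,0]):
    print(o,(proj("side",s["position"]+R@np.array(o))-[235,170])*9)
crop('pics/side6.png','pics/side6c.png',235,170,80,65,9)
```

```text
6.3833 [0.6439 0.1116 0.1016] [-3.1414 -0.      1.7216] [0.395  0.5611 0.269 ] [-0.5863  0.6121  0.5207  1.6441 -0.3514  0.9802  0.2048]
[0, 0, 0] [379.2032 360.8316]
[0, 0, -0.03] [382.4069 306.1484]
[0.011, 0, 0] [415.7359 345.4248]
[-0.011, 0, 0] [342.5249 376.2999]
[0.011, 0, -0.03] [419.7628 290.5026]
[-0.011, 0, -0.03] [344.8987 321.8579]
[0, 0.01, 0] [395.841  390.4083]
```

View pics/side6c.png

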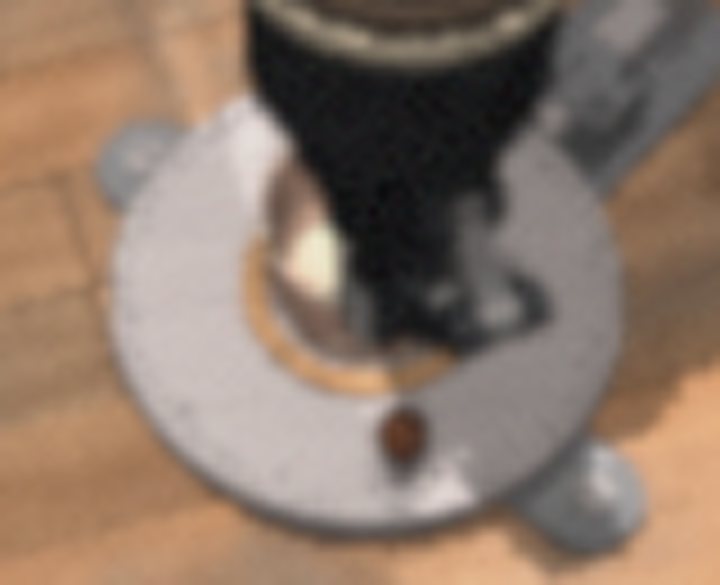

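View pics/wrist6.png

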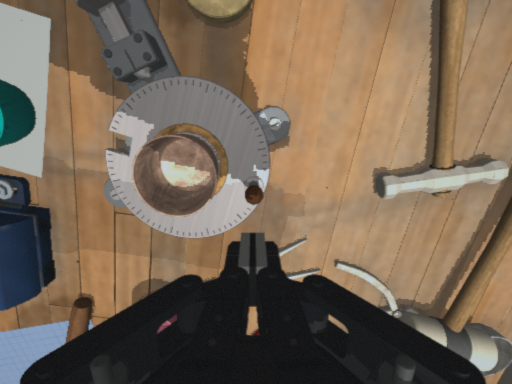

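Run:
```python
from h import *
a=cv2.imread('pics/side6.png')[195:215,265:300];a=np.clip(a.astype(float)*1.6,0,255).astype(np.uint8)
cv2.imwrite('pics/side6d.png',cv2.resize(a,None,fx=20,fy=20,interpolation=cv2.INTER_NEAREST))
crop('pics/wrist6.png','pics/wrist6c.png',210,215,90,90,8)
```

```text
(no output)
```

View pics/side6d.png

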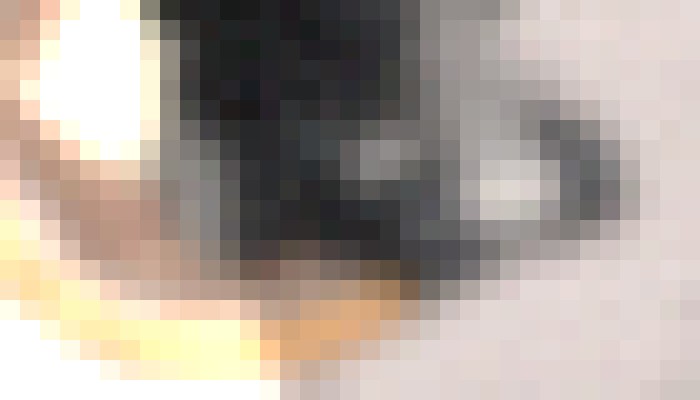

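View pics/wrist6c.png

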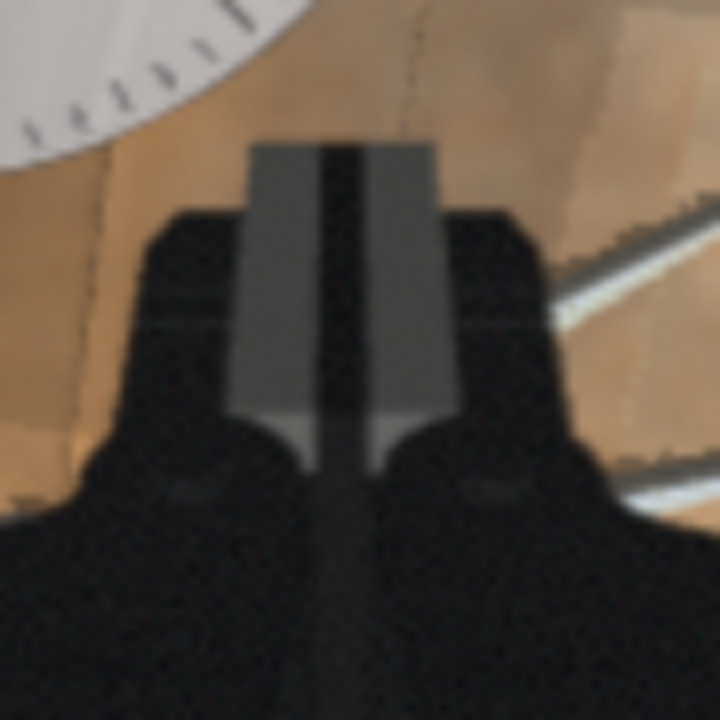

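>>> servo_tool(targets=[{"xyz":[0.012,0.003,0],"turn":0},{"xyz":[0.018,0.005,0],"turn":0},{"xyz":[0.0166,0.005,0],"turn":-4.3},{"xyz":[0,0,0],"turn":-7},{"xyz":[0,0,0],"turn":-7},{"xyz":[0,0,0],"turn":-7},{"xyz":[0,0,0],"turn":-7},{"xyz":[0,0,0],"turn":-7},{"xyz":[0,0,0],"turn":-7},{"xyz":[0,0,0],"turn":-7}])

```text
time: 7.32
position: [0.6497, 0.1603, 0.1019]
eef_rot: [3.141, -0.0, 2.666]
wrist_force: [0.1, -0.5, -0.5]
width: -0.0003
```

>>> servo_tool(targets=[{"xyz":[0,0,0],"turn":-7},{"xyz":[0,0,0.01],"turn":-7},{"xyz":[0,0,0.015],"turn":-4},{"xyz":[0,0,0.015],"turn":0},{"xyz":[0,0,0.01],"turn":0},{"xyz":[0,0,0.005],"turn":0},{"xyz":[0,0,0.005],"turn":0},{"xyz":[0,0,0.0],"turn":0},{"xyz":[0,0,0],"turn":0},{"xyz":[0,0,0],"turn":0}])

```text
time: 8.15
position: [0.6502, 0.1594, 0.0425]
eef_rot: [3.141, 0.001, 2.97]
wrist_force: [0.4, 0.7, 0.0]
width: -0.0002
```

>>> servo_tool(targets=[{"xyz":[0,0,0.002],"turn":0},{"xyz":[0,0,0.002],"turn":0},{"xyz":[0,0,0.002],"turn":0},{"xyz":[0,0,0.002],"turn":0},{"xyz":[0,0,0.001],"turn":0},{"xyz":[0,0,0.001],"turn":0},{"xyz":[0,0,0.001],"turn":0},{"xyz":[0,0,0.001],"turn":0},{"xyz":[0,0,0.001],"turn":0},{"xyz":[0,0,0.001],"turn":0}])

```text
time: 8.98
position: [0.6497, 0.1591, 0.0276]
eef_rot: [3.142, 0.0, 2.97]
wrist_force: [0.1, -0.4, -0.2]
width: 0.0
```

Run:
```python
from h import *
s=ctrl.observe();print(s["time"],s["position"],s["eef_rot"],s["wrist_force"])
cv2.imwrite(f"pics/wrist7.png",ctrl.capture("wrist"))
cv2.imwrite(f"pics/side7.png",ctrl.capture("side"))
crop('pics/side7.png','pics/side7d.png',260,170,60,60,12)
```

```text
8.9833 [0.6497 0.1591 0.0276] [3.1416 0.0001 2.97  ] [ 0.1072 -0.3638 -0.1756]
```

View pics/wrist7.png

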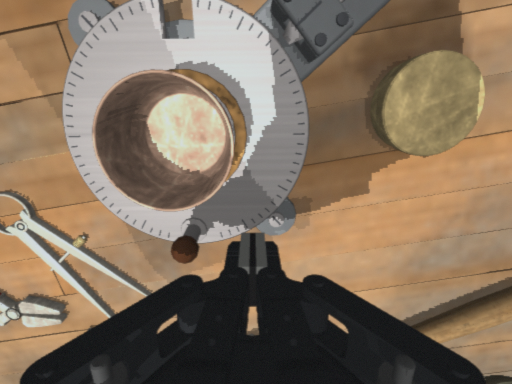

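View pics/side7d.png

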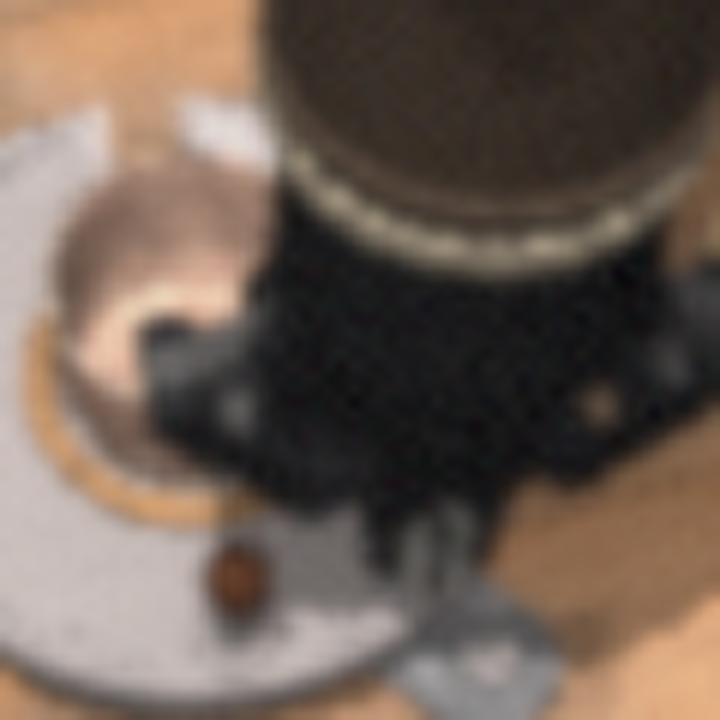

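>>> servo_tool(targets=[{"xyz":[0,0,0.002],"turn":0},{"xyz":[0,0,0.002],"turn":0},{"xyz":[0,0,0.002],"turn":0},{"xyz":[0,0,0.002],"turn":0},{"xyz":[0,0,0.002],"turn":0},{"xyz":[0,-0.003,0],"turn":0},{"xyz":[0,-0.004,0],"turn":0},{"xyz":[0,-0.003,0],"turn":0},{"xyz":[0,-0.001,0],"turn":0},{"xyz":[0,0,0],"turn":0}])

```text
time: 9.92
position: [0.6479, 0.1474, 0.0179]
eef_rot: [-3.141, 0.0, 2.969]
wrist_force: [0.5, 0.4, -0.8]
width: -0.0002
```

Run:
```python
from h import *
s=ctrl.observe();print(s["time"],s["position"],s["eef_rot"],s["wrist_force"])
cv2.imwrite(f"pics/wrist8.png",ctrl.capture("wrist"))
crop('pics/wrist8.png','pics/wrist8c.png',80,130,220,160,3.5)
```

```text
9.9167 [0.6479 0.1474 0.0179] [-3.1414  0.0003  2.9691] [ 0.4961  0.3954 -0.7694]
```

View pics/wrist8c.png

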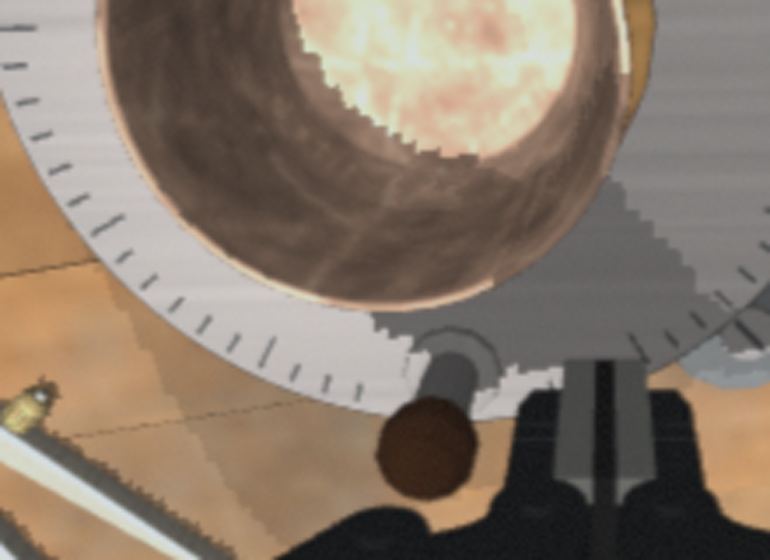

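>>> servo_tool(targets=[{"xyz":[0,-0.003,0],"turn":0},{"xyz":[0,-0.002,0],"turn":0},{"xyz":[-0.0014,-0.0045,0],"turn":4},{"xyz":[-0.0014,-0.0045,0],"turn":4},{"xyz":[-0.0014,-0.0045,0],"turn":4},{"xyz":[-0.0014,-0.0045,0],"turn":4},{"xyz":[-0.0014,-0.0045,0],"turn":4},{"xyz":[0,0,0],"turn":0},{"xyz":[0,0,0],"turn":0},{"xyz":[0,0,0],"turn":0}])

```text
time: 10.8
position: [0.6466, 0.1201, 0.0177]
eef_rot: [3.142, -0.0, 2.623]
wrist_force: [-0.3, 0.1, -0.2]
width: -0.0001
```

Run:
```python
from h import *
s=ctrl.observe();print(s["time"],s["position"],s["eef_rot"],s["wrist_force"])
cv2.imwrite(f"pics/wrist9.png",ctrl.capture("wrist"))
```

```text
10.8 [0.6466 0.1201 0.0177] [ 3.1416 -0.0002  2.6235] [-0.3232  0.1202 -0.1776]
```

View pics/wrist9.png

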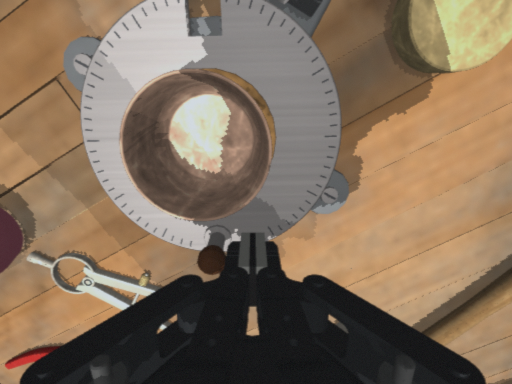

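Run:
```python
from h import *
s=ctrl.observe();R=Ro.from_euler("xyz",s["eef_rot"]).as_matrix()
c=np.array([.58,.132])
for k,uv,z in(("knob",(211,260),.064),("base",(217,238),.03),("slotin",(205,36),.03),("slot",(204,0),.03),("earA",(331,191),.008),("earB",(80,62),.008)):
    w=wray(s,uv,z);d=w[:2]-c;print(k,w,R.T@(w-s["position"]),np.hypot(*d),np.degrees(np.arctan2(d[1],d[0])))
```

```text
knob [0.634  0.1031 0.064 ] [ 0.0025 -0.021  -0.0463] 0.06124267339072974 -28.109564245735402
base [0.6377 0.0996 0.03  ] [-0.0025 -0.0223 -0.0123] 0.06616000017305075 -29.297536262241408
slotin [0.5352 0.1563 0.03  ] [ 0.1147 -0.0238 -0.0123] 0.05100787442622667 151.50727403091665
slot [0.5215 0.1646 0.03  ] [ 0.1307 -0.0234 -0.0123] 0.0669669089229369 150.91040686679412
earA [0.6546 0.1804 0.008 ] [0.0229 0.0562 0.0097] 0.08888154208399808 32.95831548870891
earB [0.5037 0.082  0.008 ] [ 0.1052 -0.104   0.0097] 0.09126912808627108 -146.76220403282372
```

>>> servo_tool(targets=[{"xyz":[-0.0015,-0.0044,0],"turn":4},{"xyz":[-0.0015,-0.0044,0],"turn":4},{"xyz":[-0.0015,-0.0044,0],"turn":4},{"xyz":[-0.0015,-0.0044,0],"turn":4},{"xyz":[-0.0015,-0.0044,0],"turn":4},{"xyz":[-0.0011,-0.0033,0],"turn":3},{"xyz":[-0.0007,-0.0022,0],"turn":2},{"xyz":[0,0,0],"turn":0},{"xyz":[0,0,0],"turn":0},{"xyz":[0,0,0],"turn":0}])

```text
time: 11.68
position: [0.636, 0.0933, 0.0177]
eef_rot: [-3.141, -0.0, 2.187]
wrist_force: [-0.3, -0.3, -0.3]
width: 0.0001
```

Run:
```python
from h import *
s=ctrl.observe();print(s["time"],s["position"],s["eef_rot"],s["wrist_force"])
cv2.imwrite(f"pics/wrist10.png",ctrl.capture("wrist"))
cv2.imwrite(f"pics/side10.png",ctrl.capture("side"))
crop('pics/side10.png','pics/side10c.png',220,140,130,110,6)
```

```text
11.6833 [0.636  0.0933 0.0177] [-3.1415 -0.0001  2.1866] [-0.2928 -0.3321 -0.2751]
```

View pics/wrist10.png

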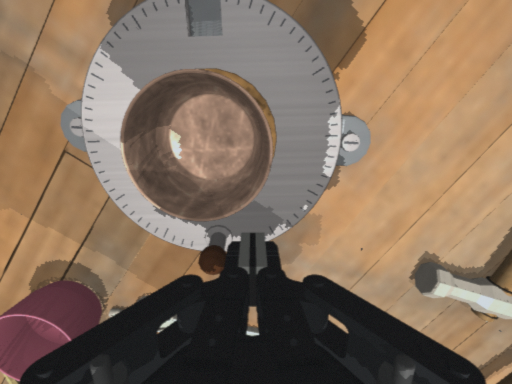

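View pics/side10c.png

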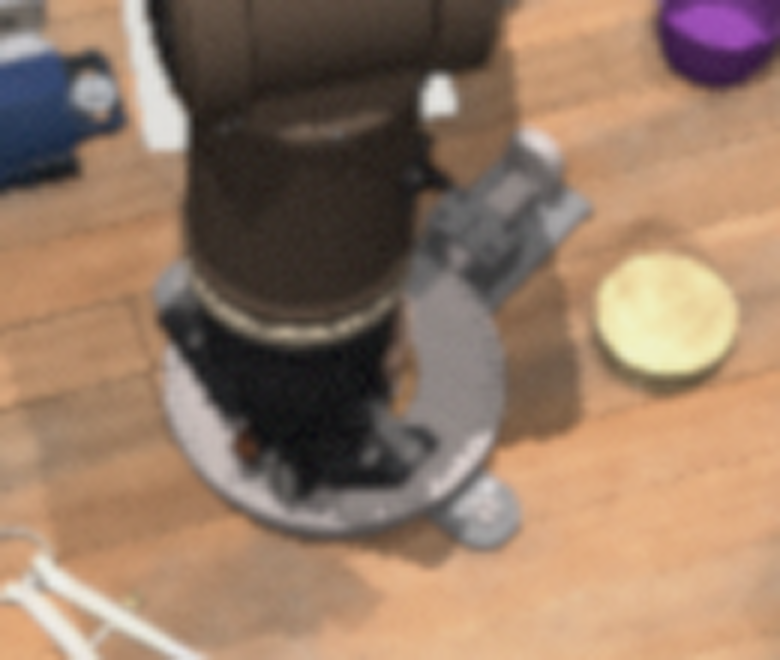

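Run:
```python
from h import *
s=ctrl.observe()
a=cv2.imread('pics/wrist10.png')
cv2.imwrite('pics/w10a.png',np.hstack([cv2.resize(a[0:60,160:250],None,fx=4,fy=4,interpolation=cv2.INTER_CUBIC),]))
b=np.hstack([cv2.resize(a[90:180,50:120],None,fx=4,fy=4,interpolation=cv2.INTER_CUBIC),cv2.resize(a[90:180,310:380],None,fx=4,fy=4,interpolation=cv2.INTER_CUBIC)])
cv2.imwrite('pics/w10b.png',b)
```

```text
(no output)
```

View pics/w10a.png

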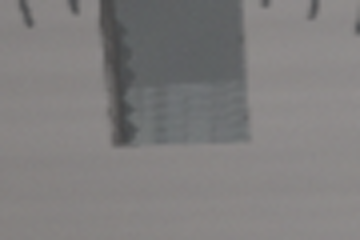

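View pics/w10b.png

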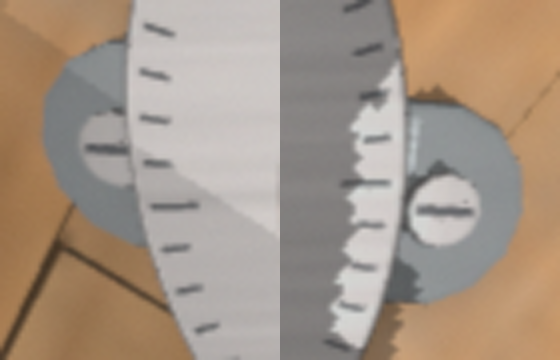

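Run:
```python
from h import *
s=ctrl.observe()
ang=lambda d:np.degrees(np.arctan2(d[1],d[0]))
W=lambda u,v,z:wray(s,(u,v),z)[:2]
L,Rr=W(77.5,126.5,.010),W(351,142.3,.010);print("bar dir from ears",ang(Rr-L)+90,(L+Rr)/2)
l0,r0,l1,r1=W(187.8,36,.03),W(221.8,35.3,.03),W(184.8,0,.03),W(220.5,0,.03)
c=(L+Rr)/2
print("slot edges",ang(l1-l0),ang(r1-r0),"inner width",ang(r0-l0)+90,"from centre",ang((l0+r0)/2-c), np.hypot(*(r0-l0)))
t1,t2=W(93.5,141,.03),W(331,135.7,.03);print("ticks",ang(t2-t1)+90,(t1+t2)/2)
```

```text
bar dir from ears 122.02722498336331 [0.5807 0.1305]
slot edges 126.39764942148646 125.64706834632679 inner width 126.3206797375432 from centre 126.04463406144453 0.017695606861567202
ticks 126.54952813495674 [0.5812 0.1308]
```

>>> servo_tool(targets=[{"xyz":[-0.0008,-0.0023,0],"turn":2.1},{"xyz":[-0.0008,-0.0023,0],"turn":2.1},{"xyz":[0,0,0],"turn":0},{"xyz":[0,0,0],"turn":0},{"xyz":[0,0,0],"turn":0},{"xyz":[0,0,0],"turn":0},{"xyz":[0,0.004,0],"turn":0},{"xyz":[0,0.008,0],"turn":0},{"xyz":[0,0.008,-0.01],"turn":0},{"xyz":[0,0,-0.02],"turn":0}])

```text
time: 12.62
position: [0.6502, 0.1011, 0.0459]
eef_rot: [-3.139, -0.001, 2.113]
wrist_force: [0.7, 0.2, -0.3]
width: -0.0002
```

>>> servo_tool(targets=[{"xyz":[0,0,-0.03],"turn":0},{"xyz":[0,0,-0.03],"turn":0},{"xyz":[0,0,-0.03],"turn":0},{"xyz":[0.02,0,-0.02],"turn":0},{"xyz":[0.03,0,0],"turn":0},{"xyz":[0.03,0,0],"turn":0},{"xyz":[0.03,0,0],"turn":0},{"xyz":[0.02,0,0],"turn":0},{"xyz":[0,0,0],"turn":0},{"xyz":[0,0,0],"turn":0}])

```text
time: 13.45
position: [0.5831, 0.2131, 0.1578]
eef_rot: [3.141, -0.0, 2.115]
wrist_force: [0.9, 0.1, 0.0]
width: 0.0002
```

Run:
```python
from h import *
s=ctrl.observe();print(s["time"],s["position"],s["eef_rot"],s["wrist_force"])
cv2.imwrite(f"pics/wrist11.png",ctrl.capture("wrist"))
```

```text
13.45 [0.5831 0.2131 0.1578] [ 3.1413 -0.0004  2.1149] [0.9441 0.1268 0.0115]
```

View pics/wrist11.png

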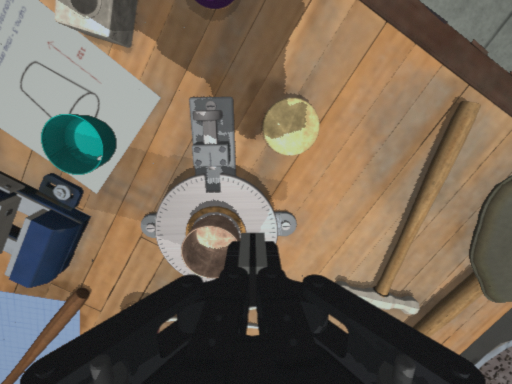

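```bash
python3 -c "
from h import *
crop('pics/wrist11.png','pics/wrist11c.png',140,90,160,150,5)"
```

```text
(no output)
```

View pics/wrist11c.png

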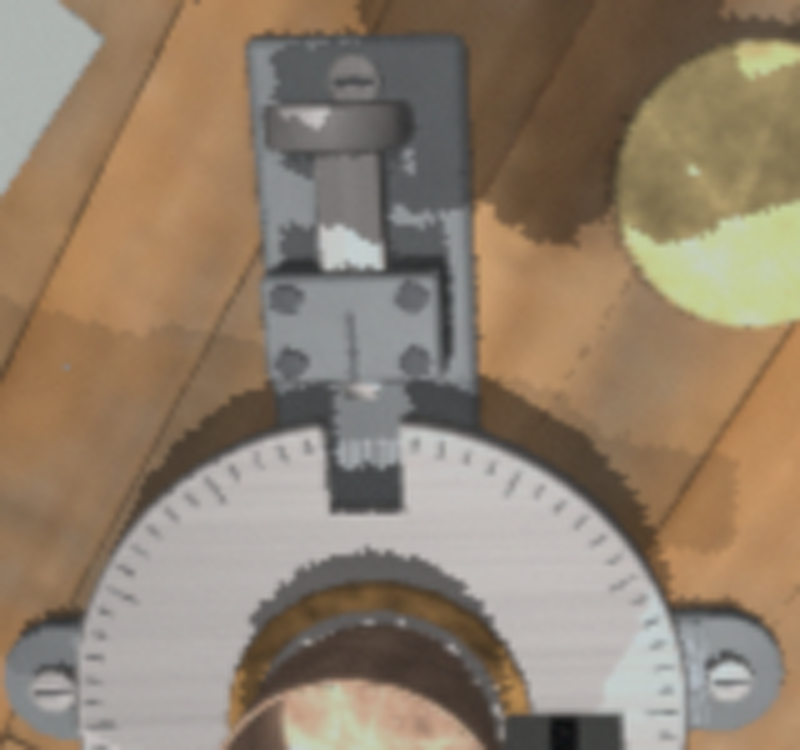

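Run:
```python
from h import *
s=ctrl.observe()
ang=lambda d:np.degrees(np.arctan2(d[1],d[0]))
W=lambda u,v,z:wray(s,(140+(u+.5)/5-.5,90+(v+.5)/5-.5),z)[:2]
L,Rr=W(50,689,.010),W(730,680,.010);c=(L+Rr)/2;print("bar dir from ears",ang(Rr-L)+90,c)
l0,r0,l1,r1=W(331,511,.03),W(402,511,.03),W(325,432,.03),W(402,428,.03)
print(ang(l1-l0),ang(r1-r0),ang((l0+r0)/2-c),ang((l1+r1)/2-c))
t1,t2=W(98,711,.03),W(662,711,.03);print("ticks",ang(t2-t1)+90,(t1+t2)/2)
a,b=W(249,40,.008),W(466,40,.008);print("plate end",ang((a+b)/2-c),np.hypot(*((a+b)/2-c)))
R=Ro.from_euler("xyz",s["eef_rot"]).as_matrix()
t=wray(s,(140+340/5,90+103/5),.052);print("tab outer",t,ang(t[:2]-c),np.hypot(*(t[:2]-c)),R.T@(t-s["position"]))
g=np.array([.5807,.1312]);u=np.array([np.cos(np.radians(122.1)),np.sin(np.radians(122.1))])
for r in(.2,.17,.147,.13):print(r,g+u*r)
```

```text
bar dir from ears 121.91718422176511 [0.5817 0.1279]
122.1189097421217 118.93275412750349 121.88785362206895 121.51646924864315
ticks 121.08410374272067 [0.5806 0.1301]
plate end 121.46604447262298 0.15781811874095533
tab outer [0.5083 0.253  0.052 ] 120.43310627114239 0.1450633096960308 [ 0.0747 -0.0433  0.1058]
0.2 [0.4744 0.3006]
0.17 [0.4904 0.2752]
0.147 [0.5026 0.2557]
0.13 [0.5116 0.2413]
```

>>> servo_tool(targets=[{"xyz":[0.015,-0.007,0],"turn":-0.8},{"xyz":[0.025,-0.011,0],"turn":0},{"xyz":[0.025,-0.011,0],"turn":0},{"xyz":[0.025,-0.011,0],"turn":0},{"xyz":[0.019,-0.0073,0],"turn":0},{"xyz":[0,0,0.02],"turn":0},{"xyz":[0,0,0.03],"turn":0},{"xyz":[0,0,0.03],"turn":0},{"xyz":[0,0,0.02],"turn":0},{"xyz":[0,0,0],"turn":0}])

```text
time: 14.33
position: [0.4846, 0.2764, 0.0542]
eef_rot: [-3.136, 0.001, 2.123]
wrist_force: [-1.3, 0.4, 0.4]
width: 0.0002
```

>>> servo_tool(targets=[{"xyz":[0,0,0.005],"turn":0},{"xyz":[0,0,0.005],"turn":0},{"xyz":[0,0,0.005],"turn":0},{"xyz":[0,0,0.005],"turn":0},{"xyz":[0,0,0.005],"turn":0},{"xyz":[0,0,0.005],"turn":0},{"xyz":[0,0,0.004],"turn":0},{"xyz":[0,0,0],"turn":0},{"xyz":[0,0,0],"turn":0},{"xyz":[0,0,0],"turn":0}])

```text
time: 15.17
position: [0.486, 0.279, 0.0238]
eef_rot: [3.141, 0.0, 2.125]
wrist_force: [-0.0, -0.5, -0.1]
width: 0.0001
```

Run:
```python
from h import *
s=ctrl.observe();print(s["time"],s["position"],s["eef_rot"],s["wrist_force"])
u=np.array([np.cos(np.radians(122)),np.sin(np.radians(122))]);d=s["position"][:2]-[.5807,.1312];print(d@u,d@[u[1],-u[0]])
cv2.imwrite(f"pics/side12.png",ctrl.capture("side"))
crop('pics/side12.png','pics/side12c.png',240,130,110,100,7)
cv2.imwrite(f"pics/wrist12.png",ctrl.capture("wrist"))
```

```text
15.1667 [0.486  0.279  0.0238] [3.1414 0.     2.1253] [-0.0351 -0.4823 -0.1041]
0.1755403649999178 -0.0019815122909510596
```

View pics/side12c.png

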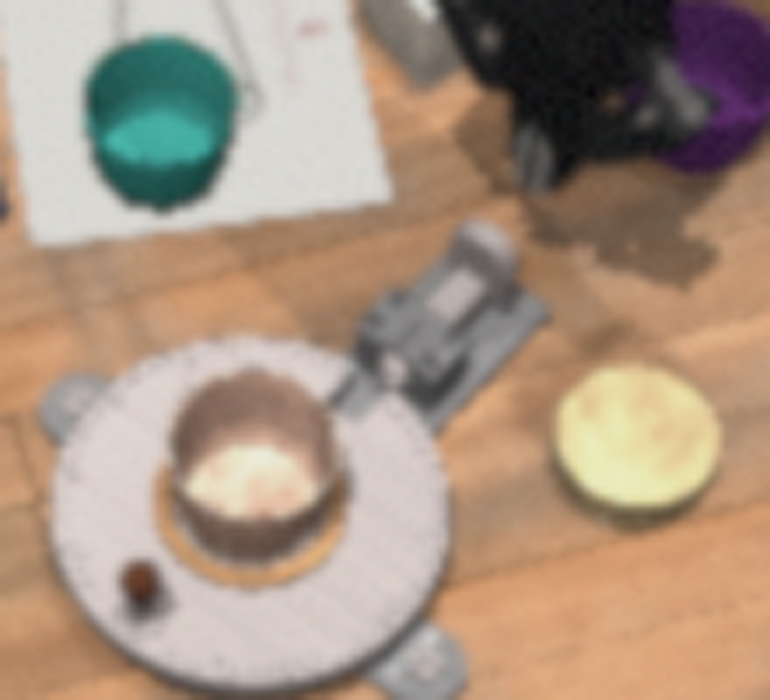

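View pics/wrist12.png

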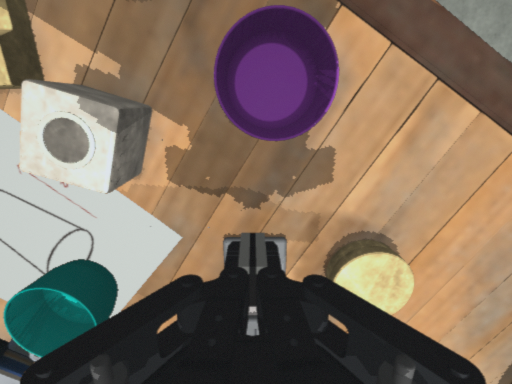

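>>> servo_tool(targets=[{"xyz":[0,0.001,0.004],"turn":0},{"xyz":[0,0.001,0.004],"turn":0},{"xyz":[0,0,0.004],"turn":0},{"xyz":[0,0,0.003],"turn":0},{"xyz":[0,0,0],"turn":0},{"xyz":[-0.004,0,0],"turn":0},{"xyz":[-0.004,0,0],"turn":0},{"xyz":[-0.003,0,0],"turn":0},{"xyz":[-0.002,0,0],"turn":0},{"xyz":[0,0,0],"turn":0}])

```text
time: 16.1
position: [0.495, 0.2682, 0.0089]
eef_rot: [3.141, 0.0, 2.124]
wrist_force: [-0.6, 0.2, -0.1]
width: 0.0001
```

Run:
```python
from h import *
s=ctrl.observe();print(s["time"],s["position"],s["eef_rot"],s["wrist_force"])
u=np.array([np.cos(np.radians(122)),np.sin(np.radians(122))]);d=s["position"][:2]-[.5807,.1312];print(d@u,d@[u[1],-u[0]])
cv2.imwrite(f"pics/side13.png",ctrl.capture("side"))
crop('pics/side13.png','pics/side13c.png',275,130,75,70,10)
```

```text
16.1 [0.495  0.2682 0.0089] [3.1412 0.0003 2.1241] [-0.5606  0.1519 -0.0764]
0.1615763227545525 -5.3215178636846354e-05
```

View pics/side13c.png

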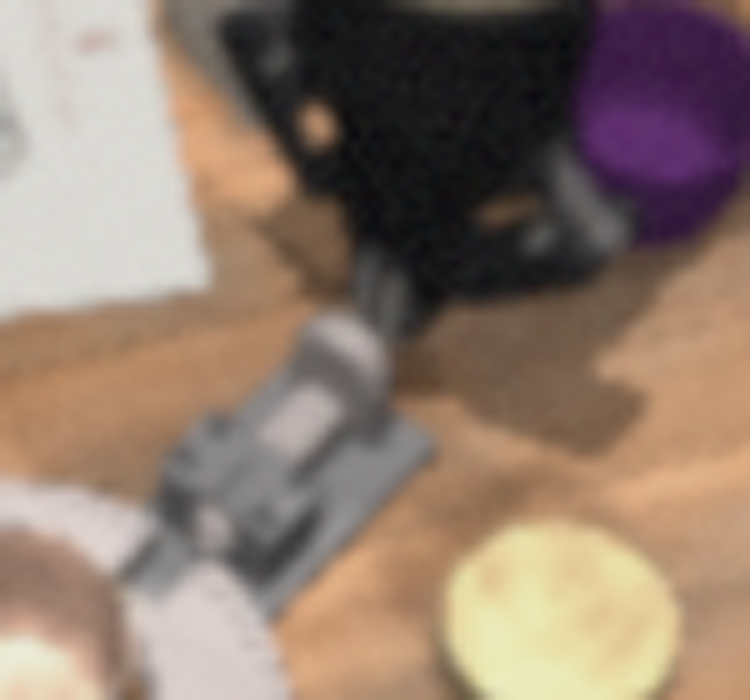

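>>> servo_tool(targets=[{"xyz":[-0.003,0,0],"turn":0},{"xyz":[-0.004,0,0],"turn":0},{"xyz":[-0.004,0,0],"turn":0},{"xyz":[-0.004,0,0],"turn":0},{"xyz":[-0.004,0,0],"turn":0},{"xyz":[-0.004,0,0],"turn":0},{"xyz":[-0.003,0,0],"turn":0},{"xyz":[-0.001,0,0],"turn":0},{"xyz":[0,0,0],"turn":0},{"xyz":[0,0,0],"turn":0}])

```text
time: 16.98
position: [0.5088, 0.2455, 0.0087]
eef_rot: [-3.141, 0.0, 2.125]
wrist_force: [0.1, 0.3, 0.2]
width: 0.0
```

Run:
```python
from h import *
s=ctrl.observe();print(s["time"],s["position"],s["eef_rot"],s["wrist_force"])
u=np.array([np.cos(np.radians(122)),np.sin(np.radians(122))]);d=s["position"][:2]-[.5807,.1312];print(d@u,d@[u[1],-u[0]])
cv2.imwrite(f"pics/side14.png",ctrl.capture("side"))
crop('pics/side14.png','pics/side14c.png',260,140,75,70,10)
```

```text
16.9833 [0.5088 0.2455 0.0087] [-3.1414  0.0004  2.1248] [0.0882 0.2825 0.1917]
0.13505936516432754 -0.00044314193771016893
```

View pics/side14c.png

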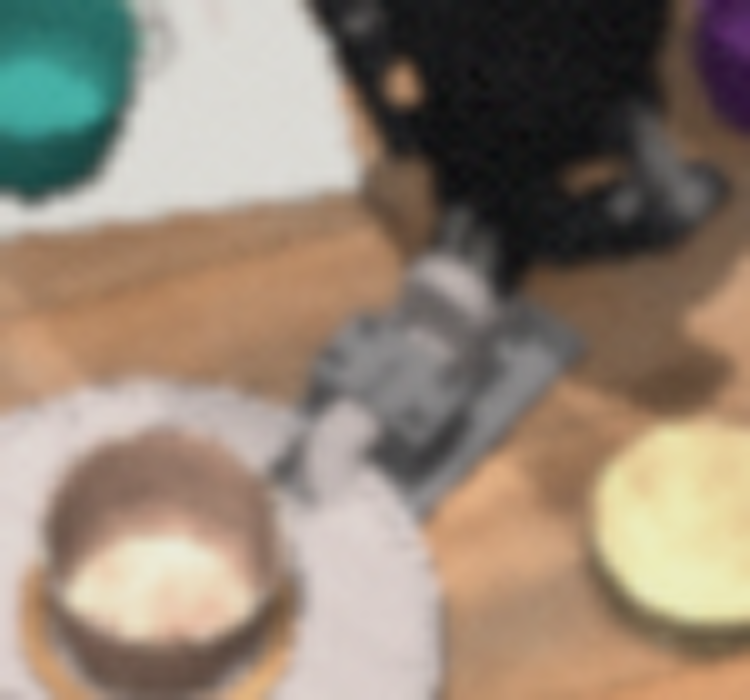

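>>> servo_tool(targets=[{"xyz":[-0.001,0,0],"turn":0},{"xyz":[-0.001,0,0],"turn":0},{"xyz":[-0.001,0,0],"turn":0},{"xyz":[-0.001,0,0],"turn":0},{"xyz":[-0.001,0,0],"turn":0},{"xyz":[0,0,0],"turn":0},{"xyz":[0,0,0],"turn":0},{"xyz":[0,0,0],"turn":0},{"xyz":[0,0,0],"turn":0},{"xyz":[0,0,0],"turn":0}])

```text
time: 17.87
position: [0.5113, 0.2416, 0.0087]
eef_rot: [-3.141, 0.0, 2.125]
wrist_force: [-0.8, 0.5, -1.4]
width: -0.0
```

>>> servo_tool(targets=[{"xyz":[-0.001,0,0],"turn":0},{"xyz":[-0.001,0,0],"turn":0},{"xyz":[0,0,0],"turn":0},{"xyz":[0,0,0],"turn":0},{"xyz":[0,0,0],"turn":0},{"xyz":[0,0,0],"turn":0},{"xyz":[0,0,0],"turn":0},{"xyz":[0,0,0],"turn":0},{"xyz":[0,0,0],"turn":0},{"xyz":[0,0,0],"turn":0}])

```text
time: 18.7
position: [0.5124, 0.24, 0.0087]
eef_rot: [3.141, 0.0, 2.125]
wrist_force: [-1.1, 0.5, -0.2]
width: 0.0002
```

Run:
```python
from h import *
s=ctrl.observe();print(s["time"],s["position"],s["eef_rot"],s["wrist_force"])
u=np.array([np.cos(np.radians(122)),np.sin(np.radians(122))]);d=s["position"][:2]-[.5807,.1312];print(d@u,d@[u[1],-u[0]])
cv2.imwrite(f"pics/side15.png",ctrl.capture("side"))
crop('pics/side15.png','pics/side15c.png',260,140,75,70,10)
```

```text
18.7 [0.5124 0.24   0.0087] [3.1415 0.0001 2.1253] [-1.0881  0.5094 -0.2168]
0.12847344021961682 -0.00026712602631942013
```

View pics/side15c.png

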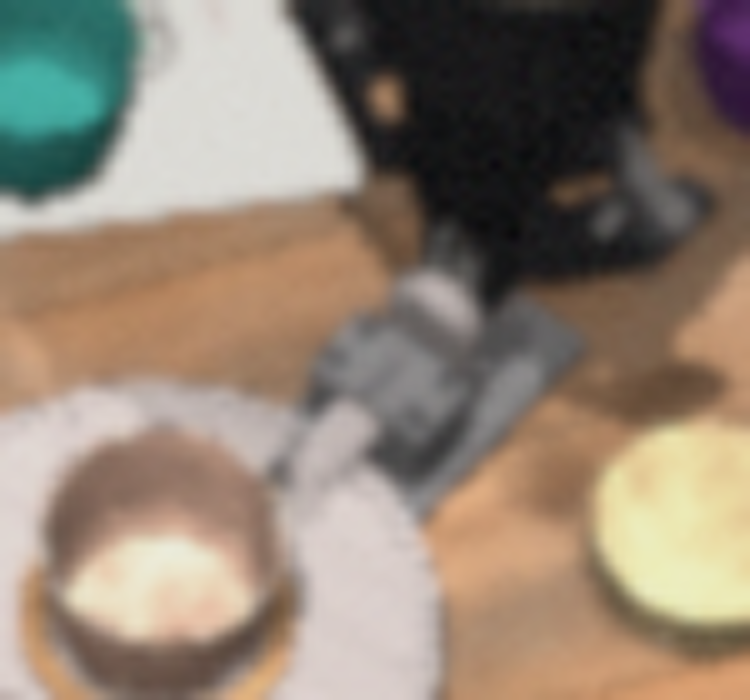

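>>> servo_tool(targets=[{"xyz":[-0.001,0,0],"turn":0},{"xyz":[-0.001,0,0],"turn":0},{"xyz":[0,0,0],"turn":0},{"xyz":[0,0,0],"turn":0},{"xyz":[0,0,0],"turn":0},{"xyz":[0,0,0],"turn":0},{"xyz":[0,0,0],"turn":0},{"xyz":[0,0,0],"turn":0},{"xyz":[0,0,0],"turn":0},{"xyz":[0,0,0],"turn":0}])

```text
time: 19.58
position: [0.5124, 0.24, 0.0088]
eef_rot: [-3.141, -0.002, 2.127]
wrist_force: [-3.5, 5.2, 1.3]
width: 0.0002
```

>>> servo_tool(targets=[{"xyz":[-0.001,0,0],"turn":0},{"xyz":[-0.001,0,0],"turn":0},{"xyz":[0,0,0],"turn":0},{"xyz":[0,0,0],"turn":0},{"xyz":[0,0,0],"turn":0},{"xyz":[0,0,0],"turn":0},{"xyz":[0,0,0],"turn":0},{"xyz":[0,0,0],"turn":0},{"xyz":[0,0,0],"turn":0},{"xyz":[0,0,0],"turn":0}])

```text
time: 20.42
position: [0.5124, 0.24, 0.0088]
eef_rot: [-3.141, -0.004, 2.128]
wrist_force: [-7.7, 9.0, 3.8]
width: 0.0001
```

>>> servo_tool(targets=[{"xyz":[0.003,0,0],"turn":0},{"xyz":[0.004,0,0],"turn":0},{"xyz":[0.008,0,0],"turn":0},{"xyz":[0.015,0,0],"turn":0},{"xyz":[0.01,0,-0.01],"turn":0},{"xyz":[0,0,-0.03],"turn":0},{"xyz":[0,0,-0.03],"turn":0},{"xyz":[0,0,-0.03],"turn":0},{"xyz":[0,0,-0.03],"turn":0},{"xyz":[0,0,-0.03],"turn":0}])

```text
time: 21.25
position: [0.4932, 0.2705, 0.1702]
eef_rot: [3.141, 0.0, 2.125]
wrist_force: [1.4, 1.2, -0.4]
width: -0.0003
```

>>> servo_tool(targets=[{"xyz":[-0.02,0.02,0],"turn":0},{"xyz":[-0.025,0.025,0],"turn":0},{"xyz":[-0.025,0.025,0],"turn":0},{"xyz":[-0.025,0.025,0],"turn":0},{"xyz":[-0.02,0.02,0],"turn":0},{"xyz":[0,0,0],"turn":0},{"xyz":[0,0,0],"turn":0},{"xyz":[0,0,0],"turn":0},{"xyz":[0,0,0],"turn":0},{"xyz":[0,0,0],"turn":0}])

```text
time: 22.08
position: [0.6507, 0.2345, 0.1689]
eef_rot: [3.142, -0.001, 2.127]
wrist_force: [-0.8, -0.2, -0.3]
width: 0.0
```

Run:
```python
from h import *
s=ctrl.observe();print(s["time"],s["position"],s["eef_rot"],s["wrist_force"])
cv2.imwrite(f"pics/side16.png",ctrl.capture("side"))
cv2.imwrite(f"pics/wrist16.png",ctrl.capture("wrist"))
crop('pics/wrist16.png','pics/wrist16c.png',60,90,160,150,5)
```

```text
22.0833 [0.6507 0.2345 0.1689] [ 3.1416 -0.0007  2.1266] [-0.7849 -0.1799 -0.3098]
```

View pics/wrist16.png

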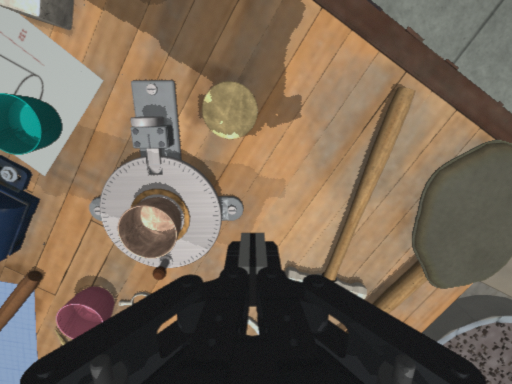

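View pics/side16.png

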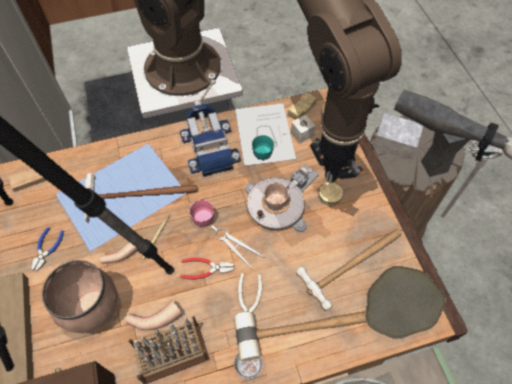

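View pics/wrist16c.png

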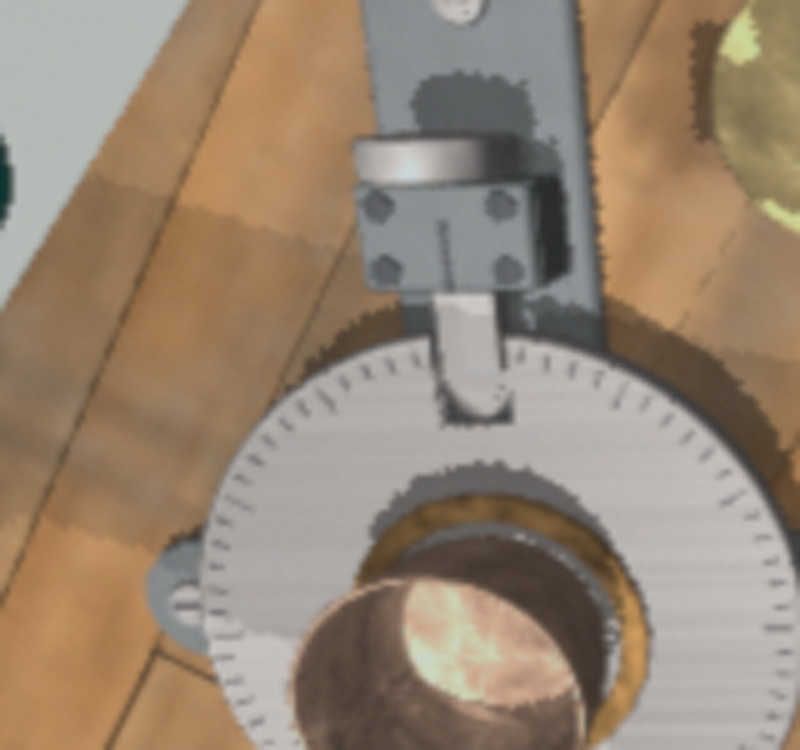

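Run:
```python
from h import *
a=cv2.imread('pics/side0.png');b=cv2.imread('pics/side16.png')
d=cv2.absdiff(a,b).max(2);cv2.imwrite('pics/diff.png',np.hstack([a[90:290,140:370],b[90:290,140:370],cv2.cvtColor(d,8)[90:290,140:370]]))
```

```text
(no output)
```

View pics/diff.png

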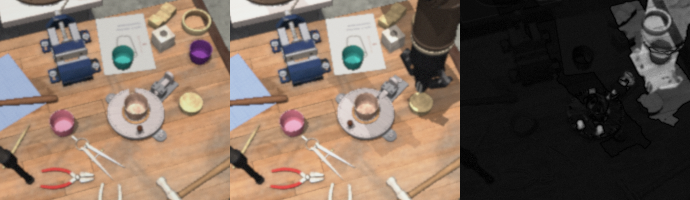

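The tab is against the guide block and the bar's tip reaches almost to the bottom of the slot. The cup is standing in its ring, and nothing else has moved. I'm handing in.

```bash
python3 -c "
from cell import ctrl
ctrl.close_job();print(ctrl.observe()['time'])"
```

```text
the job is handed in; nothing more can be done
the job is handed in; nothing more can be done
```

The turntable is locked: I turned the disc about 49° clockwise by its peg and pushed the bar by its tab until it hit its stop. I used only the outside of the shut fingers. I handed the job in at about 22 s, with the arm well clear.

- **Slot alignment:** before I pushed the bar, the slot measured within about 1° of the bar's line.
- **Bar home:** at the end of the push the arm stopped advancing while the force rose from about 1 N to about 12 N. The finger stood within 1.5 mm of where the fully home bar should put it. The last close picture shows the tab just off the guide block and the bar nearly to the bottom of the slot.
- **Other objects:** the cup is standing in its ring. Comparing side pictures from before and after shows no movement of anything else in that area, except what the arm hides.
- **What disagreed:** in the pictures the shut fingertips sat about 30 mm above the reported tool point. My first turning pass therefore went over the peg without touching it, so I went about 25 mm lower and repeated the push.

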